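# Clamp a wood offcut until the force tab pops out

### The job

Lay the long thin wood offcut flat in the channel of the blue hold-down clamp and slide it under the raised pad, gently, until its end is home against the stop at the back. Then tighten the clamp with its black handle until the orange tab pops well out of the front of the base, and stop there: over-tightening dents the wood. Let go, and leave the other things on the bench where they are.

Things in the scene. Friction and masses are not known exactly. Their poses are not given: they have to be found in the camera images.
- work: the loose wood offcut, a flat stick 38 x 120 x 19 mm (its own x, y, z), 48 g; origin at the centre of its underside, y along its length, z up
- clamp: blue hold-down screw clamp bolted to the bench, at a different place and yaw each time. Origin on the vertical screw axis at bench height; x points level from the open front of the throat to the stop at the back, z up. Base from x = -150 to +82 mm, 92 mm wide; floor of the channel 18 mm above the bench. Handle, spindle, pad, arm, floor, tab and stop are parts of it
- clamp_stop: dark steel stop plate at the back of the channel, 40 mm wide, 34 mm high; origin at the foot of the middle of its front face, axes as the clamp's
- seat (a point): point on the floor of the channel at the foot of the middle of the stop's front face, 38 mm behind the screw axis, axes as the clamp's; an offcut that is home has its end face here and extends 120 mm towards -x, well out in front of the arm
- handle_grip (a point): centre of the black bar handle, on the screw axis, 125 mm above the bench; x along the bar, turning with it. Bar 50 mm long, 12 thick, 24 high, 18 mm above the arm's collar on an 11 mm shaft. Clockwise seen from above tightens: the pad sinks 4 mm per rad, the handle does not. It needs about 1 to 3.3 rad, stays where left; friction 0.13 N m plus 0.004 N m per N on the pad
- tab (a joint): how far the orange indicator tab (26 mm wide, 5 mm high) stands out of the front of the base, m: 0 = in. It stays in until the pad presses on the work with about 16 N, then moves 3 mm per mm that the floor sinks (about 12 mm per rad of the handle) and is right out at 10 mm; 6 to 10 is well out. There the floor bottoms and the force, till then 22 N at most, shoots up. The wood dents above 30 N
- tab_face (a point): middle of the outer face of the orange tab, 5.5 mm above the bench, 152 mm in front of the screw axis when in, axes as the clamp's (it comes out along -x)
- spindle: the clamp's steel spindle with its round black pad (24 mm across) at the lower end, 3 to 10 mm above an offcut lying in the channel at the start. Origin on the screw axis, 0 to 3.5 mm above the pad's underside: how much differs each time with the pad's lock nut, so judge the pad's contact by feel and by the tab, not by this height
- pliers: bystander: blue-handled pliers
- screwdriver_yellow: bystander: yellow screwdriver
- wrench_17: bystander: steel wrench
- machinist_nut: bystander: large steel nut
- tape_measure: bystander: yellow tape measure, 66 mm high
- wood_glue: bystander: bottle of wood glue, 160 mm high
- masking_tape: bystander: roll of masking tape
- sanding_block: bystander: cork sanding block
- work_end_a (a point): middle of the lower edge of one end face of the offcut (its y = +60 mm)
- work_end_b (a point): the same at its other end (y = -60 mm)
- channel_front (a point): middle of the front edge of the channel, at floor level, 150 mm in front of the screw axis, axes as the clamp's. From here two low steel rails (top 5 mm above the floor, 49 mm apart, slightly flared at the front) run to the stop. The bright floor between them is sprung and sinks up to 3.5 mm under load
- clamp_nose (a point): top front edge of the clamp's arm, 91 mm above the bench, 24 mm in front of the screw axis, axes as the clamp's. The arm, 34 mm wide, runs from here back to a column behind the stop; its underside is 65 mm above the bench (62 mm at the bush round the spindle)
Not all that is in view belongs to the job. Of the things like the work, leave any that is purple; of the rest the larger one is meant.

How it is judged:
On the way, in this order (a step that is already met when the one before it is completed fails the run):
1. the offcut lies flat in the channel with its end home against the stop (within 3 mm), not yet clamped (x of any of work_end_a, work_end_b in the frame of seat above -0.003 m and z of work in the frame of seat between -0.006 and 0.003 m and y of work in the frame of seat between -0.01 and 0.01 m and contact force between spindle and work below 3 N), for 0.2 s.
2. the tab is out (more than 6 mm) with the pad pressing on the offcut (value of joint tab above 0.006 m and contact force between spindle and work above 12 N), for 0.2 s.
At the end, for the whole second after the job is handed in: the offcut lies flat in the channel with its end within 3 mm of the stop, clamped by the pad with 12 to 30 N, the tab more than 6 mm out, everything at rest and let go (all of step 2 and x of any of work_end_a, work_end_b in the frame of seat above -0.003 m and z of work in the frame of seat between -0.006 and 0.003 m and y of work in the frame of seat between -0.01 and 0.01 m and contact force between spindle and work below 30 N and linear speed of work below 0.01 m/s); the robot touches nothing.
It fails at once if the clamp is over-tightened: the pad presses on the offcut with more than 30 N (contact force between spindle and work above 30 N).
It fails at once if the offcut is rammed against the stop with more than 35 N (contact force between clamp_stop and work above 35 N).
It fails at once if a bystander is moved by more than 20 mm (distance of any of pliers, screwdriver_yellow, wrench_17, machinist_nut, tape_measure, wood_glue, masking_tape, sanding_block from where it was at the start of the episode above 0.02 m).
It also fails if it takes over 67 s, if anything falls off the work surface, if the arm or the gripper's body presses on something with over 40 N, if the wrist force passes 120 N, or if a joint passes its speed limit or range.

### The arm

A 6-joint arm with a two-finger parallel gripper is mounted at the origin on a cart in front of the work surface, level with it; the furniture and walls round the work are solid. World frame = base frame: x ahead of the robot, y to its left, z up, the work surface at z = 0. Lengths are in m, angles in rad, forces in N, time in s.
With the tool pointing down it reaches from about 0.35 to 0.725 m from the base axis. Payload 6 kg.
Tool frame: the origin (TCP) lies at the very end of the fingers, on their centre line; the grasp point (between the pads) lies 19 mm behind it; z points along the fingers, y is the line along which they close (so a half turn about z gives the same grasp; the last joint's range is limited). The gripper opens to 85 mm and grips with 20 to 120 N. Pads are 22 mm wide; open, the fingers measure 114 mm over their backs; the gripper's body (76 mm by 85 mm) begins 54 mm behind the grasp point. The pads swing forward as they close: fully open they stand 13 mm farther back than shut.
Start: joints at [1.657, 0.04, 0.085, 0, -1.615, -0.334], TCP at [0.147, 0.582, 0.231] pointing down, gripper open.
Joint ranges: [-2.56, 2.56], [-1.29, 2.01], [-1.08, 1.49], [-3.29, 1.98], [-2.81, -0.18], [-2.99, 2.99]. Speed limits (rad/s): [2.57, 2.57, 3.01, 3.14, 3.14, 3.14].

### API

Orientations are given as a 3x3 rotation matrix whose columns are the frame's x, y, z axes.
In Python, from bench import manip gives the robot as it stands.
- The arm moves only by the shell command python3 -m inch 'ROWS'. ROWS is JSON, a list of rows, each a list of 5 numbers: the shift along the tool's x, y, z scaled (see below), then the turn about the tool's z scaled (see below), then the closure, from 0 (fully open) to 1 (shut). In form: [[dx, dy, dz, spin, grip], ...]. A call has 1 to 12 rows; each row shifts and turns the commanded pose from where the row before left it, along the tool's axes as they then stand; what a row does not reach is not made up. The controller multiplies each number of a shift by 0.03 m and each number of a turn by 0.5 rad. A row lasts 1/12 s, in which the tool goes at most 41.7 mm and 7.16 degrees, less where a joint would pass 70% of its speed; a pose out of reach is approached as far as the arm can. A call with a number of a shift or a turn outside -1 to 1 is refused whole. A call with a gripper value outside its range is refused whole. The fingers move at their own pace and stop on an object; the grip force is fixed at half the most. Time passes only in rows, so rows that do not move let the fingers close. It gives the time, the measured TCP pose, the force, the opening and the grip force at its end, in the units of the state.
- manip.sense(): the state, without advancing time (a new reading comes with each control period).
- manip.read_camera(name): name is "scene" or "top" or "wrist"; returns a dict with "pixels" (480x640x3 uint8, red, green, blue), "vertical_fov" (degrees; the focal length in pixels is half the picture's height over the tangent of half this angle, whatever the lens; pixels are square), "cx", "cy" (the principal point, pixels), "xyz" and "attitude" of the camera in the world; the wrist camera has in their place "tool_from_camera" (4x4, takes a point from camera to tool coordinates, whose origin is the TCP and whose axes are the flange's). Camera axes: x right, y down, z forward; pixel columns grow to the right and rows downward; lengths in m; the calibration is good to about 2 mm. The wrist camera is an equidistant fisheye: a pixel r from the principal point sees the ray r / f radians off the axis. A picture is of the moment at which its call begins: read the wrist's pose just before it. There is no depth.
- manip.hand_in(): hands the job in; it is judged then, once.
The state is a dict: "clock": time; "joint_positions": joint angles; "joint_vel": joint speeds; "joint_efforts": joint torques, N m; "ee_pos": TCP position; "orientation": TCP orientation; "force": force on the tool from outside, world axes, zero at the start; "wrist_torque": the same for the moment, N m; "width": finger opening in m; "finger_force": force on a finger pad.
Only numpy, scipy, OpenCV 4.12 (cv2) and the standard library are available. Lean on these libraries where they do the work, as an engineer would, in place of code of your own. Each camera call takes 0.05 s, during which the arm holds its last target. There are 200 camera calls.

## Working session

There is one attempt and no reset: what is moved stays moved. The work goes in short steps, Python scripts to look and compute and a shell command to move; the robot and the scene stay as the last step left them, time stands still between calls to the robot, and variables do not carry over. Pictures are saved under pics/ and viewed, at most 10 in all, crops included, and the job is handed in when it is done.

```bash
mkdir -p pics; ls; python3 - <<'E'
from bench import manip
import cv2,numpy as np
s=manip.sense();print({k:np.round(v,3).tolist() for k,v in s.items()})
for n in("scene","top"):
    c=manip.read_camera(n);cv2.imwrite(f"pics/{n}0.png",c["pixels"][:,:,::-1])
    print(n,{k:np.round(v,4).tolist() for k,v in c.items() if k!="pixels"})
c=manip.read_camera("wrist");print({k:np.round(v,4).tolist() for k,v in c.items() if k!="pixels"})
E
```

```text
pics
{'clock': 0.0, 'joint_positions': [1.657, 0.041, 0.084, -0.0, -1.616, -0.334], 'joint_vel': [-0.0, 0.001, -0.001, 0.001, 0.001, -0.001], 'joint_efforts': [-0.0, -36.82, 34.742, 6.932, -0.005, 0.0], 'ee_pos': [0.147, 0.581, 0.23], 'orientation': [[0.969, -0.245, -0.0], [-0.245, -0.969, -0.002], [0.0, 0.002, -1.0]], 'force': [-0.665, -1.437, -1.149], 'wrist_torque': [0.049, -0.031, 0.004], 'finger_force': 0.0, 'width': 0.085}
scene {'vertical_fov': 52.1336, 'cx': 312.8719, 'cy': 236.5462, 'xyz': [-0.0397, -0.938, 0.9871], 'attitude': [[0.803, -0.3874, 0.4529], [-0.5958, -0.5014, 0.6274], [-0.016, -0.7736, -0.6335]]}
top {'vertical_fov': 48.7188, 'cx': 319.5009, 'cy': 241.9784, 'xyz': [0.3051, -0.0534, 1.9096], 'attitude': [[0.0152, -0.9888, 0.1487], [-0.9999, -0.0157, -0.0023], [0.0046, -0.1487, -0.9889]]}
{'vertical_fov': 65.7065, 'cx': 321.0458, 'cy': 237.0517, 'tool_from_camera': [[0.0004, -0.964, -0.2657, 0.0665], [1.0, 0.0001, 0.0011, -0.0003], [-0.001, -0.2657, 0.964, -0.1418], [0.0, 0.0, 0.0, 1.0]]}
```

View pics/scene0.png

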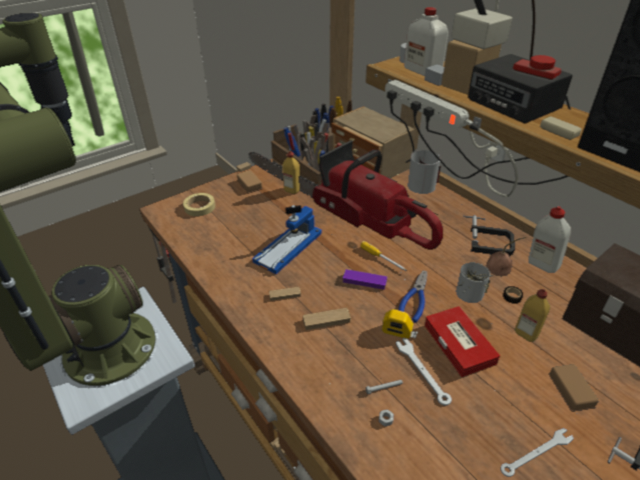

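View pics/top0.png

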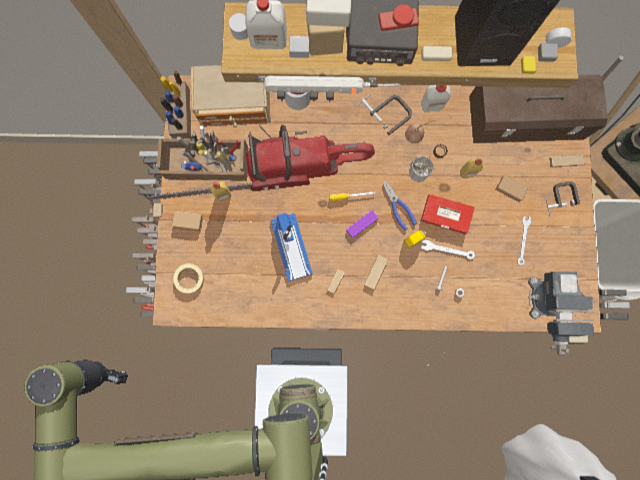

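The top view shows the work at about (376,273), between the small offcut (336,281) and the wrench. The clamp's front is at (298,279), its back at (284,217), and its mouth faces the robot.

```bash
cat > h.py <<'E'
from bench import manip
import cv2,numpy as np
def rayworld(c,uv,s=None):
    u=np.array(uv,float)-[c["cx"],c["cy"]]; f=240/np.tan(np.radians(c["vertical_fov"])/2)
    if "xyz" in c:
        d=np.array([*(u/f),1]);return np.array(c["xyz"]),np.array(c["attitude"])@d
    r=np.hypot(*u);t=r/f;d=np.array([*(u/max(r,1e-9)*np.sin(t)),np.cos(t)])
    T=np.array(c["tool_from_camera"]);R=np.array(s["orientation"])
    return np.array(s["ee_pos"])+R@T[:3,3],R@T[:3,:3]@d
def at(c,uv,z,s=None):
    o,d=rayworld(c,uv,s);return o+d*(z-o[2])/d[2]
def proj(c,p,s):
    T=np.array(c["tool_from_camera"]);R=np.array(s["orientation"])
    q=T[:3,:3].T@(R.T@(np.array(p)-s["ee_pos"])-T[:3,3]);f=240/np.tan(np.radians(c["vertical_fov"])/2)
    r=np.hypot(q[0],q[1]);t=np.arctan2(r,q[2]);return np.array([c["cx"],c["cy"]])+f*t*q[:2]/r
def wrist(name):
    s=manip.sense();c=manip.read_camera("wrist");cv2.imwrite(f"pics/{name}.png",c["pixels"][:,:,::-1])
    np.save(name+".npy",{"s":s,"c":c},allow_pickle=True);return s,c
def load(name):
    d=np.load(name+".npy",allow_pickle=True).item();return d["s"],d["c"]
E
python3 - <<'E'
from h import *
c=manip.read_camera("top")
for n,uv,z in[("workA",(383,257),.019),("workB",(369,290),.019),("cf",(298,279),.018),("cb",(284,217),.09),("tape",(415,238),.06),("small",(336,281),.015),("purple",(362,224),.02)]: print(n,at(c,uv,z).round(3))
im=c["pixels"][190:310,260:430];cv2.imwrite("pics/topcrop.png",cv2.resize(im,None,fx=4.5,fy=4.5,interpolation=cv2.INTER_CUBIC)[:,:,::-1])
E
```

```text
workA [ 0.538 -0.287  0.019]
workB [ 0.419 -0.237  0.019]
cf [0.455 0.017 0.018]
cb [0.665 0.068 0.09 ]
tape [ 0.603 -0.395  0.06 ]
small [ 0.45  -0.119  0.015]
purple [ 0.658 -0.211  0.02 ]
```

View pics/topcrop.png

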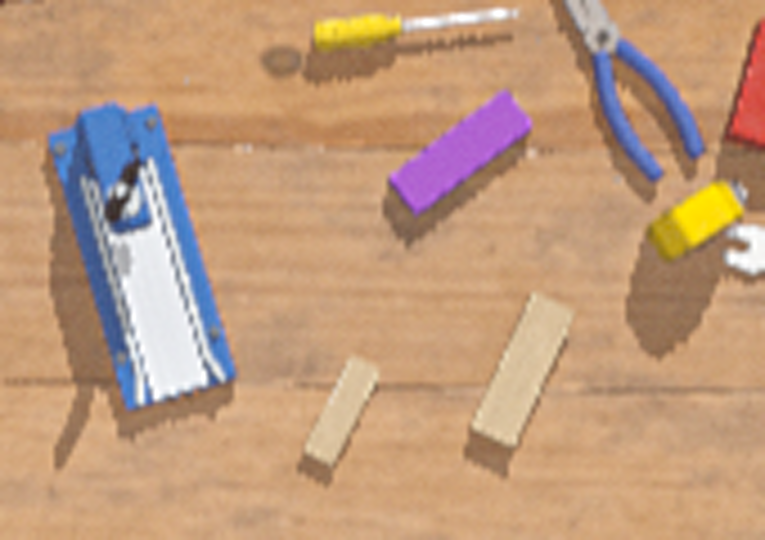

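The crop shows the work from (552,302) to (495,438) and the clamp axis running from (185,395) up to about (105,120). Next I'll fly over the clamp and look with the wrist camera.

```bash
python3 -m inch '[[0.95,0.8,0,0,0],[0.95,0.8,0,0,0],[0.95,0.8,0,0,0],[0.95,0.8,0,0,0],[0.95,0.8,0,0,0],[0.95,0.8,0,0,0],[0.95,0.8,0,0,0],[0.95,0.8,0,0,0],[0.95,0.8,0,0,0],[0.95,0.8,0,0,0],[0.95,0.8,0,0,0],[0.95,0.8,0,0,0]]'
python3 -m inch '[[0.95,0.8,0,0,0],[0.95,0.8,0,0,0],[0.95,0.8,0,0,0],[0.95,0.8,0,0,0],[0.95,0.8,0,0,0],[0.95,0.8,0,0,0],[0,0,0,0,0],[0,0,0,0,0],[0,0,0,0,0]]'
python3 -c "
from h import *
s,c=wrist('w1');print(s['ee_pos'],s['force'])"
```

```text
clock: 1.2
ee_pos: [0.4086, 0.2169, 0.2315]
orientation: [[0.97, -0.245, 0.0], [-0.245, -0.97, 0.001], [0.0, -0.001, -1.0]]
force: [1.4, 0.6, 0.8]
width: 0.0857
finger_force: 0.0
clock: 1.95
ee_pos: [0.5384, 0.0369, 0.231]
orientation: [[0.969, -0.246, -0.001], [-0.246, -0.969, -0.0], [-0.001, 0.0, -1.0]]
force: [-0.6, -0.8, 1.1]
width: 0.0857
finger_force: 0.0
[0.53837948 0.0369119  0.23095242] [-0.55263095 -0.84011857  1.06227557]
```

View pics/w1.png

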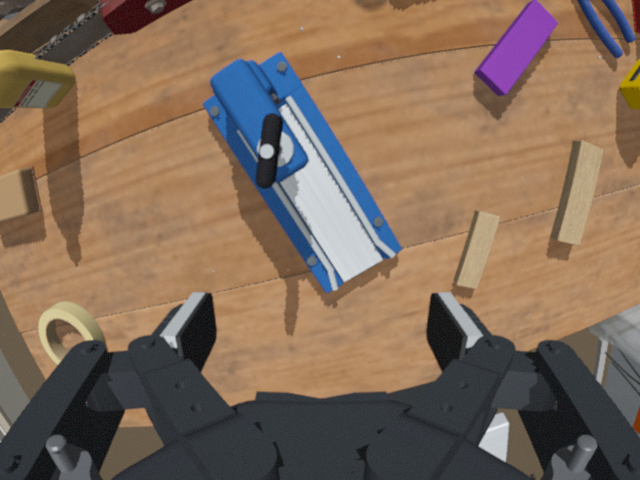

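The wrist view shows the clamp's base corners at about (331,291), (401,249), (281,53) and (205,103), with the handle centre at (269,151). The work runs from (589,144) to (570,240).

```bash
python3 - <<'E'
from h import *
from scipy.optimize import least_squares
s,c=load('w1')
P=np.array([[-.150,.046,.016],[-.15,-.046,.016],[.082,-.046,.016],[.082,.046,.016],[0,0,.137]])
U=np.array([[331,291],[401,249],[281,53],[205,103],[269,151]])
def wp(v,P):
    a=v[2];return np.c_[v[0]+P[:,0]*np.cos(a)-P[:,1]*np.sin(a),v[1]+P[:,0]*np.sin(a)+P[:,1]*np.cos(a),P[:,2]]
f=lambda v:(np.array([proj(c,p,s) for p in wp(v,P)])-U).ravel()
r=least_squares(f,[.6,.05,.23]);print(r.x,r.fun.round(1).reshape(-1,2).tolist())
v=r.x
print("seat,front",wp(v,np.array([[.038,0,.018],[-.15,0,.018]])).round(4))
for uv in[(589,144),(570,240)]:print(at(c,uv,.019,s).round(4))
h1,h2=at(c,(272,118),.137,s),at(c,(264,185),.137,s);print(h1,h2,np.arctan2(*(h1-h2)[1::-1]))
for n in ((331,291),(401,249),(343,281),(385,257)):print(n,at(c,n,.018,s).round(4))
E
```

```text
[0.60263732 0.05439417 0.31139762] [[-2.6, 2.7], [3.8, 0.0], [0.6, -2.7], [-2.4, 0.6], [0.3, -0.0]]
seat,front [[0.6388 0.066  0.018 ]
 [0.4599 0.0084 0.018 ]]
[ 0.5397 -0.2788  0.019 ]
[ 0.4329 -0.2375  0.019 ]
[0.62253218 0.04732763 0.137     ] [0.58244229 0.06352997 0.137     ] -0.38407892387544496
(331, 291) [0.4489 0.0487 0.018 ]
(401, 249) [ 0.4757 -0.0312  0.018 ]
(343, 281) [0.4568 0.0341 0.018 ]
(385, 257) [ 0.4715 -0.0134  0.018 ]
```

```bash
python3 -m inch '[[-0.04,0.98,0.1,0,0],[-0.04,0.98,0.1,0,0],[-0.04,0.98,0.2,0,0],[-0.04,0.98,0.4,0,0],[-0.04,0.98,0.4,0,0],[-0.04,0.98,0.5,0,0],[-0.04,0.98,0.5,0,0],[-0.04,0.98,0.5,0,0],[-0.04,0.98,0.5,0,0],[-0.04,0.98,0.4,0.24,0],[0,0,0,0,0],[0,0,0,0,0]]'
python3 -c "
from h import *
s,c=wrist('w2');print(s['ee_pos'],s['force'])"
```

```text
clock: 3.0
ee_pos: [0.4541, -0.245, 0.1228]
orientation: [[0.933, -0.36, -0.001], [-0.36, -0.933, 0.0], [-0.001, 0.0, -1.0]]
force: [0.4, -0.5, 0.2]
width: 0.0853
finger_force: 0.0
[ 0.45413459 -0.24498173  0.12282483] [ 0.37702439 -0.49593456  0.21884107]
```

View pics/w2.png

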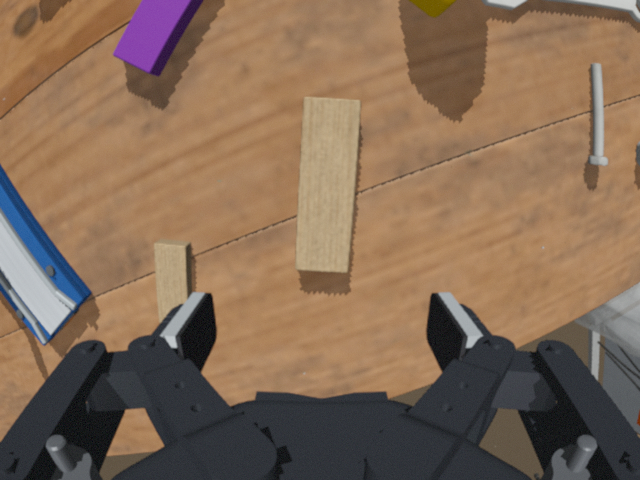

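The work's top-face corners are at (305,97), (360,99), (348,272) and (297,270). The small offcut is near the left finger, with corners at (155,243) and (190,242).

```bash
python3 - <<'E'
from h import *
s,c=load('w2');R=np.array(s['orientation'])
K=[at(c,u,.019,s) for u in[(305,97),(360,99),(348,272),(297,270)]]
A=(K[0]+K[1])/2;B=(K[2]+K[3])/2;d=A-B
print(A.round(4),B.round(4),np.hypot(*d[:2]),np.arctan2(d[1],d[0]), np.linalg.norm(K[0]-K[1]))
for p in (A,B,B+d*.2):print("tool",(R.T@(p-s['ee_pos'])).round(4))
for u in((155,243),(190,242),(188,300)):print("small",(R.T@(at(c,u,.012,s)-s['ee_pos'])).round(4))
E
```

```text
[ 0.5378 -0.2853  0.019 ] [ 0.4293 -0.2367  0.019 ] 0.11889508687209717 -0.4219182441764415 0.03581391854702784
tool [0.0927 0.0075 0.1037]
tool [-0.0261  0.0011  0.1038]
tool [-0.0023  0.0024  0.1038]
small [-0.0078 -0.126   0.1108]
small [-0.0069 -0.0967  0.1108]
small [-0.0543 -0.104   0.1109]
```

```bash
python3 -m inch '[[-0.07,0.08,0,0.1,0],[0,0,0.9,0,0],[0,0,0.9,0,0],[0,0,0.9,0,0],[0,0,0.6,0,0],[0,0,0.3,0,0],[0,0,0.23,0,0],[0,0,0,0,0],[0,0,0,0,0.3]]'
python3 -m inch '[[0,0,0,0,0.5],[0,0,0,0,0.7],[0,0,0,0,1],[0,0,0,0,1],[0,0,0,0,1],[0,0,0,0,1],[0,0,0,0,1],[0,0,0,0,1]]'
```

```text
clock: 3.8
ee_pos: [0.4529, -0.2463, 0.0098]
orientation: [[0.915, -0.405, 0.002], [-0.405, -0.915, -0.001], [0.002, 0.0, -1.0]]
force: [-0.6, -0.7, 0.3]
width: 0.0755
finger_force: 0.0
clock: 4.47
ee_pos: [0.4527, -0.2469, 0.0098]
orientation: [[0.914, -0.406, 0.002], [-0.406, -0.914, -0.001], [0.002, 0.0, -1.0]]
force: [-0.9, 1.8, 5.1]
width: 0.0364
finger_force: 60.6
```

```bash
python3 -m inch '[[0,0,-0.5,0,1],[0,0,-0.5,0,1],[0,0,-0.4,-0.243,1],[0,0,-0.4,-0.243,1],[0,0,-0.4,-0.243,1],[0,0,-0.4,-0.243,1],[0,0,-0.4,-0.243,1],[0,0,0,-0.243,1]]'
python3 -m inch '[[0.26,-0.73,0,0,1],[0.26,-0.73,0,0,1],[0.26,-0.73,0,0,1],[0.26,-0.73,0,0,1],[0.26,-0.73,0,0,1],[0.26,-0.73,0,0,1],[0.26,-0.73,0,0,1],[0.26,-0.73,0,0,1],[0.26,-0.73,0,0,1],[0.26,-0.73,0,0,1],[0.26,-0.73,0,0,1],[0,0,0,0,1]]'
python3 -c "
from h import *
manip.read_camera('top');manip.read_camera('top');s,c=wrist('w3');print(s['ee_pos'],s['orientation'],s['width'])"
```

```text
clock: 5.13
ee_pos: [0.4529, -0.247, 0.101]
orientation: [[0.95, 0.312, 0.003], [0.312, -0.95, -0.001], [0.003, 0.002, -1.0]]
force: [0.4, -0.2, -0.3]
width: 0.0359
finger_force: 60.1
clock: 6.13
ee_pos: [0.4597, 0.0118, 0.098]
orientation: [[0.951, 0.309, -0.0], [0.309, -0.951, 0.001], [-0.0, -0.001, -1.0]]
force: [-0.0, -0.8, -0.0]
width: 0.0359
finger_force: 60.2
[0.45960888 0.00964531 0.0981083 ] [[ 9.51443891e-01  3.07821469e-01 -6.81839834e-04]
 [ 3.07821430e-01 -9.51444134e-01 -1.63773815e-04]
 [-6.99145607e-04 -5.40633177e-05 -9.99999754e-01]] 0.035972985708861836
```

View pics/w3.png

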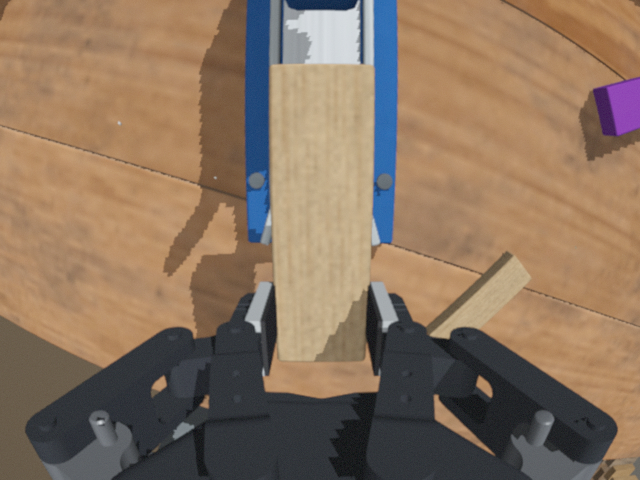

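The clamp lies straight ahead: base corners at (250,242) and (393,243), bolts at (257,181) and (385,181), and the nose's lower edge at v≈8. The work's leading corners are at (270,66) and (374,66).

```bash
python3 - <<'E'
from h import *
s,c=load('w3');R=np.array(s['orientation'])
def T(u,z):return (R.T@(at(c,u,z,s)-s['ee_pos'])).round(4).tolist()
zt=s['ee_pos'][2]-.0098+.019
for n,u,z in[("cl",(250,242),.016),("cr",(393,243),.016),("bl",(257,181),.017),("br",(385,181),.017),("el",(248,60),.016),("er",(397,60),.016),("noseL",(287,8),.065),("noseR",(357,8),.065),("wL",(270,66),zt),("wR",(374,66),zt),("wbL",(277,360),zt),("wbR",(365,360),zt),("railL",(281,40),.021),("railR",(362,40),.021)]:print(n,T(u,z))
a=.311
print("est clamp axis in tool",(R.T@(np.array([.6026,.0544,0])-s['ee_pos'])).round(4))
E
```

```text
cl [0.0017, -0.0455, 0.0821]
cr [0.001, 0.0454, 0.0821]
bl [0.0405, -0.0393, 0.0811]
br [0.0406, 0.0384, 0.0811]
el [0.1151, -0.0443, 0.082]
er [0.1153, 0.0452, 0.082]
noseL [0.1303, -0.0165, 0.033]
noseR [0.1304, 0.0164, 0.033]
wL [0.0928, -0.0186, -0.0093]
wR [0.0928, 0.0181, -0.0093]
wbL [-0.0243, -0.0193, -0.0092]
wbR [-0.0243, 0.0183, -0.0092]
railL [0.1256, -0.0238, 0.077]
railR [0.1257, 0.0234, 0.077]
est clamp axis in tool [0.1499 0.0014 0.098 ]
```

```bash
python3 -m inch '[[0.4,0,0,0,1],[0.37,0,0.3,0,1],[0,0,0.6,0,1],[0,0,0.6,0,1],[0,0,0.4,0,1],[0,0,0.2,0,1],[0,0,0.1,0,1],[0,0,0,0,1]]'
python3 -m inch '[[0,0,0.06,0,1],[0,0,0.05,0,1],[0,0,0,0,1]]'
```

```text
clock: 6.95
ee_pos: [0.4818, 0.0157, 0.0323]
orientation: [[0.952, 0.306, -0.0], [0.306, -0.952, -0.0], [-0.0, 0.0, -1.0]]
force: [0.2, 0.5, -0.4]
width: 0.0364
finger_force: 60.2
clock: 7.2
ee_pos: [0.4821, 0.0163, 0.0295]
orientation: [[0.952, 0.306, 0.001], [0.306, -0.952, 0.0], [0.001, -0.0, -1.0]]
force: [-0.8, 0.1, -0.2]
width: 0.036
finger_force: 60.2
```

```bash
python3 -m inch '[[0,0,0.04,0,1],[0,0,0,0,1],[0.2,0,0,0,1],[0.2,0,0,0,1],[0.2,0,0,0,1],[0.2,0,0,0,1],[0.2,0,0,0,1],[0,0,0,0,1]]'
python3 -m inch '[[0.2,0,0,0,1],[0.2,0,0,0,1],[0.2,0,0,0,1],[0.2,0,0,0,1],[0.15,0,0,0,1],[0,0,0,0,1]]'
```

```text
clock: 7.87
ee_pos: [0.5114, 0.0256, 0.0278]
orientation: [[0.952, 0.306, 0.0], [0.306, -0.952, -0.0], [-0.0, 0.0, -1.0]]
force: [1.1, 0.3, 0.2]
width: 0.0357
finger_force: 60.3
clock: 8.37
ee_pos: [0.5383, 0.0343, 0.0278]
orientation: [[0.952, 0.306, 0.0], [0.306, -0.952, -0.0], [0.0, 0.0, -1.0]]
force: [0.5, -0.4, 0.3]
width: 0.0362
finger_force: 60.3
```

```bash
python3 -m inch '[[0,0,0,0,0.6],[0,0,0,0,0.3],[0,0,0,0,0],[0,0,0,0,0],[0,0,0,0,0],[0,0,0,0,0],[-0.5,0,0,0,0],[-0.6,0,0,0,0],[-0.5,0,0,0,0],[0,0,0,0,0.5],[0,0,0,0,1],[0,0,0,0,1]]'
python3 -m inch '[[0,0,0,0,1],[0,0,0,0,1],[0,0,0,0,1],[0,0,0,0,1]]'
python3 -c "
from h import *
s,c=wrist('w4');print(s['ee_pos'],s['width'])"
```

```text
clock: 9.37
ee_pos: [0.4924, 0.0195, 0.0283]
orientation: [[0.952, 0.306, 0.001], [0.306, -0.952, 0.0], [0.001, 0.0, -1.0]]
force: [0.4, 0.2, 0.9]
width: 0.0516
finger_force: 0.0
clock: 9.7
ee_pos: [0.492, 0.0194, 0.0278]
orientation: [[0.952, 0.306, -0.0], [0.306, -0.952, -0.0], [-0.0, 0.0, -1.0]]
force: [0.1, 0.1, -0.3]
width: 0.0007
finger_force: 0.0
[0.49197078 0.01937634 0.02775979] 0.0006726470223151051
```

View pics/w4.png

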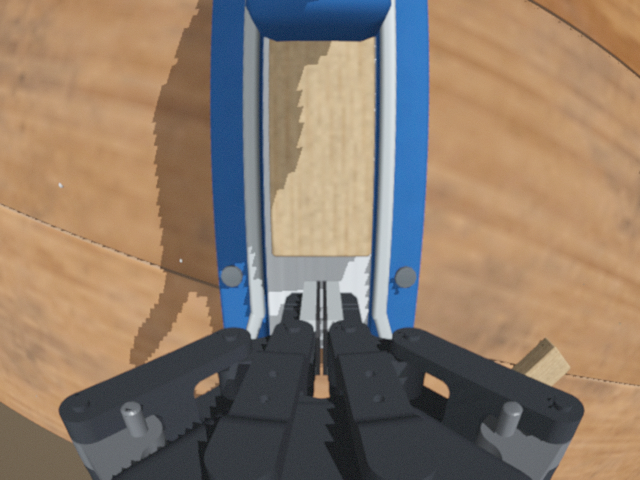

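The work lies flat in the channel with its trailing edge at v≈255, and the closed fingers are centred behind it. I'll push gently.

```bash
python3 -m inch '[[0.1,0,0,0,1],[0.1,0,0,0,1],[0.1,0,0,0,1],[0.05,0,0,0,1],[0,0,0,0,1]]'
python3 -m inch '[[0.05,0,0,0,1],[0.05,0,0,0,1],[0.05,0,0,0,1],[0.05,0,0,0,1],[0,0,0,0,1]]'
```

```text
clock: 10.17
ee_pos: [0.5022, 0.0226, 0.0279]
orientation: [[0.952, 0.306, -0.0], [0.306, -0.952, -0.0], [-0.0, 0.0, -1.0]]
force: [-0.4, -0.3, -0.2]
width: -0.0001
finger_force: 0.0
clock: 10.58
ee_pos: [0.5078, 0.0245, 0.0279]
orientation: [[0.952, 0.306, 0.0], [0.306, -0.952, -0.0], [-0.0, 0.0, -1.0]]
force: [-0.4, -0.2, 0.0]
width: -0.0001
finger_force: 0.0
```

```bash
for i in 1 ; do python3 -m inch '[[0.03,0,0,0,1],[0.03,0,0,0,1],[0.03,0,0,0,1],[0.02,0,0,0,1]]'; python3 -m inch '[[0.02,0,0,0,1],[0.02,0,0,0,1]]' | grep -E "pos|^force"; done
python3 -c "
from h import *
s,c=wrist('w5');print(s['ee_pos'],s['force']);R=np.array(s['orientation'])
im=c['pixels'].astype(int);print([int(x) for x in im[120:330:5,290].sum(1)])"
```

```text
clock: 10.92
ee_pos: [0.5108, 0.0254, 0.0279]
orientation: [[0.952, 0.306, -0.0], [0.306, -0.952, -0.0], [-0.0, 0.0, -1.0]]
force: [-0.6, -1.1, -0.1]
width: -0.0001
finger_force: 0.2
ee_pos: [0.5119, 0.0258, 0.0279]
force: [1.1, 0.3, -0.1]
[0.51188404 0.02576768 0.0279259 ] [ 1.07218187  0.32885952 -0.13193153]
[379, 372, 373, 372, 362, 376, 383, 384, 375, 382, 366, 360, 373, 366, 360, 368, 366, 378, 376, 381, 369, 384, 537, 553, 550, 554, 555, 541, 552, 540, 570, 554, 575, 482, 482, 245, 187, 213, 194, 189, 184, 186]
```

```bash
python3 - <<'E'
from h import *
for n in('w4','w5'):
    s,c=load(n);R=np.array(s['orientation']);im=c['pixels'].astype(int).sum(2)
    print(n,[im[200:300:2,x].tolist() for x in (345,)])
    for v in(215,228,230,255): 
        p=at(c,(320,v),.037,s);print(v,(R.T@(p-s['ee_pos'])).round(4)[:2],"clampx",((p[:2]-[.6026,.0544])@[.952,.306]).round(4))
cv2.imwrite("pics/w5c.png",c["pixels"][:,:,::-1])
E
```

```text
w4 [[532, 532, 541, 543, 540, 531, 525, 519, 527, 533, 535, 535, 527, 532, 523, 520, 506, 505, 498, 504, 518, 523, 535, 530, 532, 538, 538, 496, 425, 471, 480, 473, 474, 482, 543, 588, 648, 662, 671, 671, 671, 668, 668, 672, 670, 674, 528, 194, 182, 177]]
215 [ 0.0385 -0.0009] clampx -0.0775
228 [ 0.0336 -0.0009] clampx -0.0824
230 [ 0.0329 -0.0009] clampx -0.0832
255 [ 0.0232 -0.0009] clampx -0.0929
w5 [[563, 557, 555, 559, 559, 550, 543, 534, 533, 550, 545, 542, 547, 552, 550, 542, 544, 546, 549, 542, 538, 533, 528, 535, 543, 546, 545, 540, 540, 529, 518, 516, 508, 514, 523, 529, 540, 536, 538, 543, 547, 519, 455, 491, 488, 492, 378, 186, 192, 199]]
215 [ 0.0385 -0.0009] clampx -0.0566
228 [ 0.0336 -0.0009] clampx -0.0615
230 [ 0.0328 -0.0009] clampx -0.0623
255 [ 0.0231 -0.0009] clampx -0.072
```

View pics/w5.png

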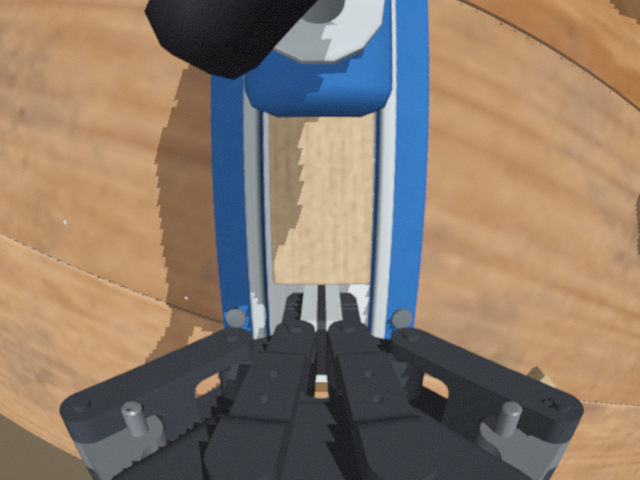

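The trailing edge is now at v≈283, touching the fingers, about 1–3 mm from home.

```bash
python3 -m inch '[[0.02,0,0,0,1],[0.02,0,0,0,1]]' | grep -E "pos|^force";python3 -m inch '[[0.02,0,0,0,1],[0,0,0,0,1]]' | grep -E "pos|^force"
```

```text
ee_pos: [0.513, 0.0262, 0.0279]
force: [0.7, -0.5, 0.4]
ee_pos: [0.5137, 0.0264, 0.0279]
force: [-0.3, 0.7, -0.7]
```

```bash
python3 -m inch '[[0.02,0,0,0,1],[0,0,0,0,1]]' | grep -E "pos|^force"
```

```text
ee_pos: [0.5142, 0.0265, 0.0279]
force: [0.5, 0.4, -0.1]
```

```bash
python3 -m inch '[[0.02,0,0,0,1],[0,0,0,0,1]]' | grep -E "pos|^force"
```

```text
ee_pos: [0.5148, 0.0267, 0.028]
force: [0.4, -0.7, 0.2]
```

```bash
python3 -m inch '[[0.02,0,0,0,1],[0,0,0,0,1]]' | grep -E "pos|^force"
```

```text
ee_pos: [0.5153, 0.0269, 0.0279]
force: [0.1, -0.1, 0.6]
```

```bash
python3 -m inch '[[0.02,0,0,0,1],[0,0,0,0,1]]' | grep -E "pos|^force"
```

```text
ee_pos: [0.5156, 0.0269, 0.0279]
force: [-2.3, -0.1, 0.7]
```

```bash
python3 -m inch '[[0.02,0,0,0,1],[0,0,0,0,1]]' | grep -E "pos|^force"
```

```text
ee_pos: [0.5157, 0.0269, 0.0278]
force: [-5.2, -1.1, 4.0]
```

Contact builds to 5 N and the motion stops, so the work is home. I'll back off, rise and look at the handle.

```bash
python3 -m inch '[[-0.1,0,0,0,1],[-0.3,0,0,0,1],[0,0,-0.7,0,0],[0,0,-1,0,0],[0,0,-1,0,0],[0,0,-1,0,0],[0,0,-1,0,0],[0.5,0,-0.8,0,0],[0.7,0,0,0,0],[0.7,0,0,0,0],[0,0,0,0,0],[0,0,0,0,0]]'
python3 -c "
from h import *
s,c=wrist('w6');print(s['ee_pos'])"
```

```text
clock: 13.3
ee_pos: [0.5591, 0.0411, 0.1921]
orientation: [[0.952, 0.306, -0.001], [0.306, -0.952, -0.0], [-0.001, -0.0, -1.0]]
force: [0.2, 0.2, -0.1]
width: 0.0854
finger_force: 0.0
[0.55914538 0.04110754 0.19209521]
```

View pics/w6.png

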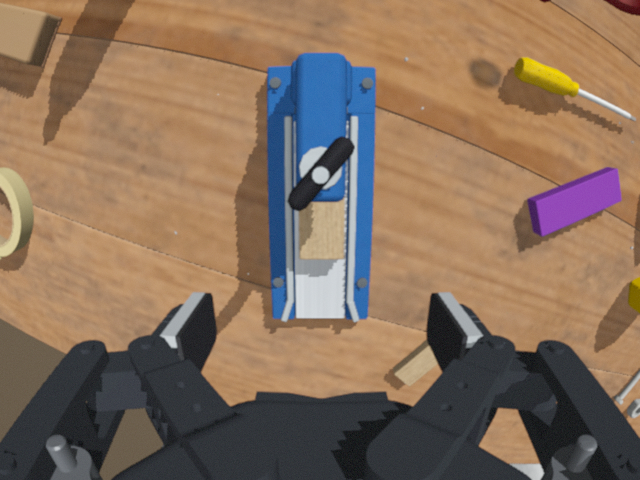

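The handle's hub is at (320,175) and the bar's ends are at about (297,202) and (348,146). The work is seated under the arm.

```bash
python3 - <<'E'
from h import *
s,c=load('w6');R=np.array(s['orientation'])
T=lambda u,z:(R.T@(at(c,u,z,s)-s['ee_pos']))
for z in(.137,.139):print(T((320,175),z).round(4))
a,b=T((348,146),.134),T((297,202),.134);print(a,b,(a+b)/2,np.arctan2((a-b)[1],(a-b)[0]))
im=c['pixels'];print(T((320,318),.018),"frontedge")
m=((im.max(2)<55)*255).astype(np.uint8);m[:130]=0;m[215:]=0;m[:,:280]=0;m[:,360:]=0
r=cv2.minAreaRect(cv2.findNonZero(m));print(r)
E
```

```text
[ 0.0465 -0.001   0.055 ]
[ 0.0467 -0.001   0.053 ]
[0.0619797  0.01391519 0.05802137] [ 0.0314307  -0.01358423  0.05805792] [0.0467052  0.00016548 0.05803965] 0.7329111964737357
[-0.10072735 -0.00123905  0.17421527] frontedge
((320.0799255371094, 173.63522338867188), (21.26013946533203, 88.71637725830078), 40.971736907958984)
```

```bash
python3 -m inch '[[0.8,0,0,0,0],[0.76,0,0,0,0],[0,0,0,0.243,0],[0,0,0,0.243,0],[0,0,0,0.243,0],[0,0,0.2,0.243,0],[0,0,0.5,0.243,0],[0,0,0.7,0.243,0],[0,0,0.7,0,0],[0,0,0.5,0,0],[0,0,0.25,0,0],[0,0,0,0,0.3]]'
python3 -m inch '[[0,0,0,0,0.6],[0,0,0,0,0.8],[0,0,0,0,1],[0,0,0,0,1],[0,0,0,0,1],[0,0,0,0,1],[0,0,0,0,1],[0,0,0,0,1],[0,0,0,0,1]]'
python3 -c "
from bench import manip;s=manip.sense();print(s['wrist_torque'],s['joint_positions'][5])"
```

```text
clock: 14.35
ee_pos: [0.6024, 0.0549, 0.1058]
orientation: [[0.914, -0.406, -0.003], [-0.406, -0.914, -0.001], [-0.002, 0.002, -1.0]]
force: [0.0, -0.2, 0.3]
width: 0.0755
finger_force: 0.0
clock: 15.1
ee_pos: [0.6043, 0.0559, 0.1083]
orientation: [[0.914, -0.405, 0.002], [-0.405, -0.914, 0.001], [0.001, -0.001, -1.0]]
force: [-1.0, 4.4, 4.5]
width: 0.0112
finger_force: 60.6
[ 1.23175589  0.08680744 -0.09753748] 0.7313708378384844
```

```bash
cat > m.py <<'E'
from h import *
s=manip.sense();R=np.array(s['orientation'])
o=[round(float(s['wrist_torque'][2]),3),np.round(s['force'],1).tolist(),round(s['joint_positions'][5],3),round(float(np.arctan2(R[1,0],R[0,0])),3)]
def org(im):
    h=cv2.cvtColor(im,cv2.COLOR_RGB2HSV).astype(int);return (h[...,0]>4)&(h[...,0]<17)&(h[...,1]>200)&(h[...,2]>120)
c=manip.read_camera("scene");A=np.array(c["attitude"]);p=np.array([.6045-.152*.952,.055-.152*.306,.0055])
q=A.T@(p-c["xyz"]);f=240/np.tan(np.radians(c["vertical_fov"])/2);u=(np.array([c["cx"],c["cy"]])+f*q[:2]/q[2]).astype(int)
i=c["pixels"][u[1]-14:u[1]+14,u[0]-18:u[0]+18];o+=["scene",u.tolist(),int(org(i).sum())]
c=manip.read_camera("wrist");u=proj(c,p,s).astype(int);o+=["wrist",u.tolist()]
if 0<u[0]<640 and 0<u[1]<480:
    m=org(c["pixels"][max(u[1]-40,0):u[1]+40,max(u[0]-40,0):u[0]+40]);o.append(int(m.sum()))
print(o)
E
python3 m.py; python3 -m inch '[[0,0,0,0.24,1],[0,0,0,0.24,1],[0,0,0,0.24,1],[0,0,0,0.24,1]]'|grep -E "pos|^force"; python3 m.py
```

```text
[-0.098, [-1.0, 4.4, 4.5], np.float64(0.731), -0.417, 'scene', [262, 267], 0, 'wrist', [444, 367], 0]
ee_pos: [0.6042, 0.0557, 0.1083]
force: [0.6, 4.0, 6.3]
[0.128, [0.6, 4.0, 6.3], np.float64(0.246), -0.903, 'scene', [262, 267], 0, 'wrist', [501, 300], 0]
```

```bash
python3 -m inch '[[0,0,0,0.24,1],[0,0,0,0.24,1]]'|grep -E "^force"; python3 m.py; python3 -m inch '[[0,0,0,0.2,1],[0,0,0,0,1]]'|grep -E "^force"; python3 m.py;
```

```text
force: [-1.3, 3.8, 5.2]
[0.161, [-1.3, 3.8, 5.2], np.float64(0.006), -1.142, 'scene', [262, 267], 0, 'wrist', [517, 257], 0]
force: [-1.1, 4.3, 6.2]
[-0.064, [-1.1, 4.3, 6.2], np.float64(-0.093), -1.242, 'scene', [262, 267], 0, 'wrist', [520, 238], 0]
```

```bash
python3 -m inch '[[0,0,0,0.24,1],[0,0,0,0.24,1]]'|grep -E "^force"; python3 m.py
```

```text
force: [-1.0, 2.9, 5.6]
[0.136, [-1.0, 2.9, 5.6], np.float64(-0.334), -1.482, 'scene', [262, 267], 0, 'wrist', [521, 191], 0]
```

```bash
python3 -m inch '[[0,0,0,0.24,1],[0,0,0,0.24,1]]'|grep -E "^force"; python3 m.py
```

```text
force: [-2.1, 4.1, 6.5]
[0.24, [-2.1, 4.1, 6.5], np.float64(-0.573), -1.722, 'scene', [262, 267], 0, 'wrist', [510, 144], 0]
```

```bash
python3 -m inch '[[0,0,0,0.2,1],[0,0,0,0,1]]'|grep -E "^force"; python3 m.py; python3 - <<'E'
from h import *
s,c=wrist('w7');p=np.array([.6045-.152*.952,.055-.152*.306,.0055]);u=proj(c,p,s).astype(int)
i=c["pixels"][u[1]-40:u[1]+40,u[0]-40:u[0]+40];h=cv2.cvtColor(i,cv2.COLOR_RGB2HSV)
m=(h[...,0]<25)&(h[...,1]>170);print(u,m.sum(),np.unique(h[m][:,0],return_counts=True),h[m].max(0) if m.any() else 0)
b=(h[...,0]>95)&(h[...,0]<125)&(h[...,1]>150);print("blue",b.sum())
E
```

```text
force: [-1.8, 4.0, 7.7]
[-0.068, [-1.8, 4.0, 7.7], np.float64(-0.673), -1.822, 'scene', [262, 267], 0, 'wrist', [502, 124], 26]
[502 125] 57 (array([13, 14, 15, 16], dtype=uint8), array([ 1, 14, 29, 13])) [ 16 228 196]
blue 265
```

```bash
cat > t.py <<'E'
from h import *
import sys
s,c=wrist(sys.argv[1]);ax=np.array([.6045,.055]);ex=np.array([.952,.306]);ey=np.array([-.306,.952])
p=np.array([*(ax-.152*ex),.0055]);u=proj(c,p,s).astype(int);u0=np.maximum(u-50,0)
i=c["pixels"][u0[1]:u[1]+50,u0[0]:u[0]+50];h=cv2.cvtColor(i,cv2.COLOR_RGB2HSV)
o=(h[...,0]<19)&(h[...,1]>165)&(h[...,2]>110);b=(h[...,0]>95)&(h[...,0]<125)&(h[...,1]>150)
def cl(m,z):
    v,w=np.nonzero(m);q=np.array([at(c,(a+u0[0],bb+u0[1]),z,s)[:2]-ax for a,bb in zip(w,v)]);return np.c_[q@ex,q@ey]*1000
n,l,st,_=cv2.connectedComponentsWithStats(o.astype(np.uint8));k=1+st[1:,4].argmax()
q=cl(l==k,.008);print("orange",st[k],"x",np.percentile(q[:,0],[0,10,50,90,100]).round(1),"y",q[:,1].min().round(1),q[:,1].max().round(1))
q=cl(b,.017);q=q[abs(q[:,1])<46]
for lo,hi in((-45,-27),(-14,14),(27,45)):
    g=q[(q[:,1]>lo)&(q[:,1]<hi),0]
    if len(g):print("blue y",lo,hi,"front x",np.percentile(g,[0,2,5]).round(1))
E
python3 t.py w8; python3 - <<'E'
from h import *
s,c=load('w8');T=np.array(c['tool_from_camera']);print(np.array(s['ee_pos'])+np.array(s['orientation'])@T[:3,3])
i=c['pixels'][60:190,400:600];cv2.imwrite('pics/w8c.png',cv2.resize(i,None,fx=4,fy=4,interpolation=cv2.INTER_CUBIC)[:,:,::-1])
E
```

```text
orange [48 36 16 32 60] x [-154.7 -154.6 -154.  -153.5 -153.4] y -10.6 14.1
blue y -45 -27 front x [-149.4 -148.2 -146.6]
blue y 27 45 front x [-149.1 -148.8 -148.4]
[ 0.58650741 -0.00928444  0.2501132 ]
```

View pics/w8c.png

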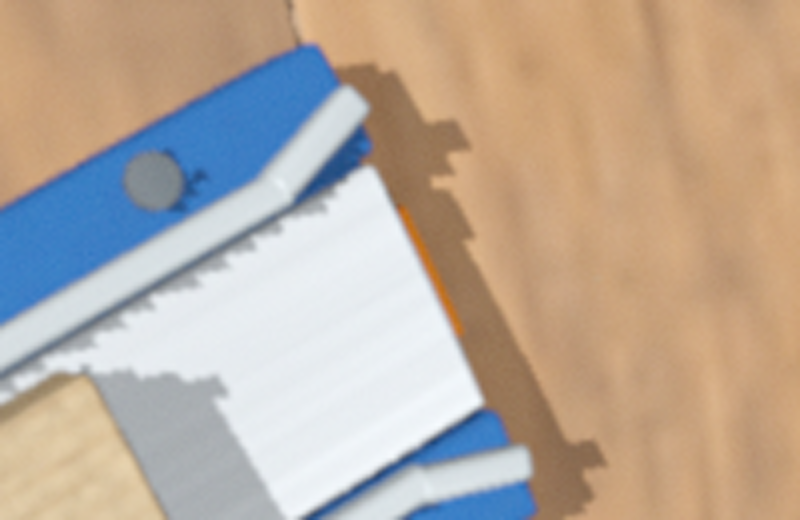

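The last picture shows the orange tab's sliver at the front, crop (430,270), standing about 3–4 mm out. I'll turn a little more and measure.

```bash
python3 -m inch '[[0,0,0,0.2,1],[0,0,0,0.2,1],[0,0,0,0,1]]'|grep -E "^force"; python3 t.py w9;python3 -c "
from h import *
R=manip.sense()['orientation'];print(np.arctan2(R[1][0],R[0][0]),manip.sense()['wrist_torque'])"
```

```text
force: [-2.6, 4.2, 6.7]
orange [ 44  34  26  32 199] x [-157.2 -156.7 -155.  -153.4 -152.9] y -10.9 14.8
blue y -45 -27 front x [-149.5 -148.9 -148.1]
blue y 27 45 front x [-149.2 -149.  -148.6]
-2.018642966695609 [ 1.19195759  0.77977787 -0.09251809]
```

```bash
python3 -m inch '[[0,0,0,0.18,1],[0,0,0,0.16,1],[0,0,0,0,1]]'|grep -E "^force"; python3 t.py w10
```

```text
force: [-2.0, 3.7, 6.0]
orange [ 41  33  32  31 251] x [-159.4 -158.8 -155.3 -153.3 -152.7] y -11.1 15.0
blue y -45 -27 front x [-149.6 -149.2 -148.8]
blue y 27 45 front x [-149.2 -149.1 -148.6]
```

```bash
python3 -m inch '[[0,0,0,0,0.8],[0,0,0,0,0.5],[0,0,0,0,0],[0,0,0,0,0],[0,0,0,0,0],[0,0,0,0,0],[0,0,-0.5,0,0],[0,0,-1,0,0],[0,0,-1,0,0],[0,0,-0.5,0,0],[0,0,0,0,0],[0,0,0,0,0]]'; python3 t.py w11; python3 - <<'E'
from h import *
s,c=load('w11');ax=np.array([.6045,.055]);ex=np.array([.952,.306])
# trailing edge of wood near centreline: profile along clamp x
for X in range(-100,-70,2):
    u=proj(c,[*(ax+X/1000*ex),.037],s).astype(int);print(X,c['pixels'][u[1],u[0]].tolist() if 0<=u[0]<640 and 0<=u[1]<480 else None,end=' ')
E
```

```text
clock: 18.67
ee_pos: [0.6042, 0.0555, 0.1984]
orientation: [[-0.579, -0.816, 0.002], [-0.816, 0.579, 0.001], [-0.002, -0.001, -1.0]]
force: [-0.4, 0.1, -0.9]
width: 0.085
finger_force: 0.0
orange [ 44  37  25  23 177] x [-159.7 -159.  -155.8 -153.4 -152.6] y -11.3 15.2
blue y -45 -27 front x [-149.7 -148.7 -147.3]
blue y 27 45 front x [-149.3 -148.6 -147.9]
-100 [160, 166, 169] -98 [162, 166, 170] -96 [160, 164, 168] -94 [162, 166, 170] -92 [162, 166, 169] -90 [160, 163, 167] -88 [160, 166, 170] -86 [160, 164, 168] -84 [159, 165, 168] -82 [165, 152, 134] -80 [211, 189, 152] -78 [205, 182, 147] -76 [205, 183, 147] -74 [205, 182, 145] -72 [207, 185, 148]
```

The tab measures about 8 mm out, the work's trailing edge is at −82 mm (home), and the gripper is clear of everything.

```bash
python3 -c "
from bench import manip
print(manip.hand_in())"
```

```text
the job is handed in; nothing more can be done
None
```

I handed the job in with the offcut home against the stop and clamped, the orange tab about 8 mm out by the wrist camera, and the gripper clear; hand-in returned no verdict.

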